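Draw the next specimen plate from a blocked magazine

TASK

Three weights block the outlet of the plate magazine: first stand all three on the cork mat. Then draw the lowest plate out through the slot, leaving the other plates in the magazine, and lay it flat and centred between the end stops of the steel carrier, lengthwise along it; only then put each weight back, upright, exactly where it stood at the start. Leave the loupe and the tin where they are.

Things in the scene. Friction and masses are not known exactly. Their poses are not given: they have to be found in the camera images.
- large_weight: steel knob weight, the largest of three, 44 mm diameter, 68 mm high with its knob, 0.5 kg; round, straight-sided below, gripped across its body. Origin: centre of its underside, z up. Of the three weights one stands straight before the plate lip, one farther out in line, one beside the lip; which is where changes.
- medium_weight: brass knob weight, 36 mm diameter, 53 mm high, 0.2 kg. Origin: centre of its underside, z up.
- small_weight: brass knob weight, the smallest, 29 mm diameter, 48 mm high, 0.1 kg. Origin: centre of its underside, z up.
- low_plate: the lowest white plate of the stack, 100 x 50 x 10 mm (x, y, z), 60 g, loose. Origin: centre of its underside. It lies on the magazine floor and stands 28 mm out of the slot as a lip, underside 5 mm over the worktop with nothing beneath. It comes free after a straight pull of 72 mm along the magazine's -x (1 to 2 N), then drops 5 mm to the worktop if not held.
- top_plate: the topmost of two more such white plates lying loose on the lowest one inside the magazine (the one between is not listed). Same size; origin: centre of its underside. They sink 10 mm by themselves when the lowest plate is out.
- magazine: fixed grey-painted metal box magazine, open at the top, outside 112 x 63 x 42 mm (x, y, z), floor 5 mm thick, walls 5 mm, chamber 102 x 53 mm. Its front wall (-x) has an outlet slot 13.5 mm high over the floor, high enough for one plate only. Origin: centre of its underside; plates leave along its -x.
- mat: fixed cork mat, 100 x 200 x 3 mm (x, y, z), on the worktop: room for the three weights in a row along its y. Origin: centre of its underside (its top is 3 mm higher).
- carrier: fixed flat steel carrier, 150 x 70 x 6 mm (x, y, z), a thin black pad in the middle and a small dark stop block (24 mm wide, standing 9 mm above the top) at each end, 124 mm apart inside along x; long sides open. Origin: centre of its underside; the plate lies on top, 6 mm higher, long side along x.
- loupe: black standing loupe, 37 mm diameter, 42 mm high, loose, beside the magazine; a bystander. Origin: centre of its underside.
- tin: round white tin, 67 mm diameter, 33 mm high, loose; a bystander. Origin: centre of its underside.
Not all that is in view belongs to the job. What is shaped like the small_weight but green, red or turquoise is not meant.

How it is judged (in metres and radians):
On the way, in this order (a step that is already met when the one before it is completed fails the run):
1. all three weights stand released on the cork mat (x of large_weight in the frame of mat between -0.05 and 0.05 m and y of large_weight in the frame of mat between -0.1 and 0.1 m and z of large_weight in the frame of mat between 0 and 0.007 m and angle between each of large_weight, medium_weight, small_weight's own z axis and vertical below 0.15 rad and linear speed of each of large_weight, medium_weight, small_weight below 0.03 m/s and contact force between the fingers and large_weight below 0.1 N and x of medium_weight in the frame of mat between -0.05 and 0.05 m and y of medium_weight in the frame of mat between -0.1 and 0.1 m and z of medium_weight in the frame of mat between 0 and 0.007 m and contact force between the fingers and medium_weight below 0.1 N and x of small_weight in the frame of mat between -0.05 and 0.05 m and y of small_weight in the frame of mat between -0.1 and 0.1 m and z of small_weight in the frame of mat between 0 and 0.007 m and contact force between the fingers and small_weight below 0.1 N), for 0.2 s.
2. the lowest plate lies released on the carrier while all three weights stand on the mat (all of step 1 and x of low_plate in the frame of carrier between -0.012 and 0.012 m and y of low_plate in the frame of carrier between -0.012 and 0.012 m and z of low_plate in the frame of carrier between 0.0035 and 0.009 m and angle between the x axis of low_plate and the x axis of carrier, either way round below 0.2 rad and angle between low_plate's own z axis and vertical below 0.06 rad and linear speed of low_plate below 0.03 m/s and contact force between the fingers and low_plate below 0.1 N), for 0.2 s.
At the end, for the whole second after the job is handed in: Each weight stands upright, at rest, within 15 mm of its own starting place; the lowest plate lies flat, released, on the carrier, centred within 12 mm along and across, lengthwise within 0.2 rad; the top plate lies flat in the magazine within 6 mm of its middle, 10 mm lower than before (distance of each of large_weight, medium_weight, small_weight from where it was at the start of the episode below 0.015 m and angle between each of large_weight, medium_weight, small_weight's own z axis and vertical below 0.1 rad and linear speed of each of large_weight, medium_weight, small_weight, top_plate below 0.02 m/s and x of low_plate in the frame of carrier between -0.012 and 0.012 m and y of low_plate in the frame of carrier between -0.012 and 0.012 m and z of low_plate in the frame of carrier between 0.0035 and 0.009 m and angle between the x axis of low_plate and the x axis of carrier, either way round below 0.2 rad and angle between each of low_plate, top_plate's own z axis and vertical below 0.06 rad and linear speed of low_plate below 0.03 m/s and contact force between the fingers and low_plate below 0.1 N and horizontal distance between top_plate and magazine below 0.006 m and z of top_plate in the frame of magazine between 0.012 and 0.018 m); the robot touches nothing.
It fails at once if the loupe is moved by more than 15 mm (distance of loupe from where it was at the start of the episode above 0.015 m).
It fails at once if the tin is moved by more than 15 mm (distance of tin from where it was at the start of the episode above 0.015 m).
It fails at once if the top plate is taken out of the magazine (horizontal distance between top_plate and magazine above 0.03 m).
It also fails if it takes over 144 s, if anything falls off the work surface, if the arm or the gripper's body presses on something with over 40 N, if the wrist force passes 120 N, or if a joint passes its speed limit or range.

ROBOT

A 6-joint arm with a two-finger parallel gripper is mounted at the origin on a cart in front of the work surface, level with it; the furniture and walls round the work are solid. World frame = base frame: x ahead of the robot, y to its left, z up, the work surface at z = 0. Lengths are in m, angles in degrees, forces in N, time in s.
With the tool pointing down it reaches from about 0.4 to 0.825 m from the base axis. Payload 7 kg.
Tool frame: the origin (TCP) lies midway between the tips of the shut fingers; the grasp point (between the pads) lies 19 mm behind it; z points along the fingers, y is the line along which they close (so a half turn about z gives the same grasp; the last joint's range is limited). The gripper opens to 88 mm and grips with 3 to 60 N. Pads are 19 mm wide; open, the fingers measure 130 mm over their backs; the gripper's body (78 mm by 193 mm) begins 47 mm behind the grasp point.
Start: joints at [79.647, 20.546, 0.682, 0, -70.136, -16.507], TCP at [0.305, 0.602, 0.227] pointing down, gripper open.
Joint ranges: [-176.03, 176.03], [-82.01, 121.73], [-58.28, 71.71], [-173.87, 95.51], [-174.79, -0.11], [-173.66, 173.66]. Speed limits (degrees/s): [136.94, 136.94, 172.46, 180, 180, 180].

INTERFACE

Orientations are given as [roll, pitch, yaw] about the fixed x, y, z axes, in that order (R = Rz(yaw) Ry(pitch) Rx(roll)).
In Python, from plant import ctrl, viewer, close_job gives the robot as it stands. The module is installed in compiled form; this text tells all that it offers.
- The arm moves only by the tool step_arm, never from a script. Its argument "moves" is a list that holds one entry, the list of rows, each a list of 5 numbers: the shift along the world's x, y, z in cm, then the turn about the world's z in rad, then the finger opening in cm, from 0 to 8.76. In form: [[[tx, ty, tz, twist, grip], ...]]. A call has 1 to 10 rows; each row shifts and turns the commanded pose from where the row before left it; what a row does not reach is not made up. A row lasts 1/10 s, in which the tool goes at most 50 mm and 8.59 degrees, less where a joint would pass 70% of its speed; a pose out of reach is approached as far as the arm can. A call with a gripper value outside its range is refused whole. The fingers move at their own pace and stop on an object; the grip force is fixed at half the most. Time passes only in rows, so rows that do not move let the fingers close. It gives the time, the measured TCP pose, the force, the opening and the grip force at its end, in the units of the state.
- ctrl.get_obs(): the state, without advancing time (a new reading comes with each control period).
- viewer.snapshot(name): name is "scene" or "top" or "wrist"; returns (picture, depth): 480x640x3 uint8, blue, green, red; 480x640 float32, m along the optical axis (not along the pixel's ray), 0 where there is no reading.
- viewer.camera_info(name): a dict with "camera_matrix" (3x3 intrinsics, pixels), "k1" (the pictures are not rectified: a ray, as slopes to the right and down, at radius r is drawn at 1 + k1 r^2 times it, then the intrinsics apply), "eye" and "orientation" of the camera in the world. Camera axes: x right, y down, z forward; pixel columns grow to the right and rows downward; lengths in m; the calibration is good to about 2 mm. A picture is of the moment at which its call begins: read the wrist's pose just before it. camera_info takes no time and is no camera call; for the wrist camera it gives the pose at the moment of the call.
- close_job(): hands the job in; it is judged then, once.
The state is a dict: "clock": time; "joint_pos": joint angles; "qvel": joint speeds; "tau": joint torques, N m; "tool_pos": TCP position; "orientation": TCP orientation; "force": force on the tool from outside, world axes, zero at the start; "moment": the same for the moment, N m; "opening": finger opening in m; "gripper_force": force on a finger pad.
Only numpy, scipy, OpenCV 4.12 (cv2) and the standard library are available. Lean on these libraries where they do the work, as an engineer would, in place of code of your own. Each camera call takes 0.05 s, during which the arm holds its last target. There are 200 camera calls.

## Working session

There is one attempt and no reset: what is moved stays moved. The work goes in short steps, Python scripts to look and compute and a tool call to move; the robot and the scene stay as the last step left them, time stands still between calls to the robot, and variables do not carry over. Pictures are saved under pics/ and viewed, at most 14 in all, crops included, and the job is handed in when it is done.

Besides the shell and the picture viewer there is one more tool, called after "Emit:" by a JSON object that holds its "api" and its "payload", one argument or row to a line. step_arm: Moves the arm, as the interface text tells. Its arguments: {"type":"object","properties":{"moves":{"type":"array","items":{"type":"array","items":{"type":"array","items":{"type":"number"}}}}},"required":["moves"]}

```bash
mkdir -p pics; ls; cat > h.py <<'E'
import numpy as np, cv2
from plant import ctrl, viewer
def snap(n,f=None):
    inf=viewer.camera_info(n); p,d=viewer.snapshot(n)
    if f: cv2.imwrite('pics/'+f,p)
    return p,d,inf
E
python3 - <<'E'
from h import *
print(ctrl.get_obs())
for n in('top','scene'):
    p,d,i=snap(n,n+'0.png'); print(n,i); np.savez(n+'0.npz',p=p,d=d)
E
```

```text
pics
{'clock': 0.0, 'joint_pos': array([ 7.96465791e+01,  2.05903458e+01,  6.34100085e-01, -2.17790110e-02,
       -7.01348106e+01, -1.65081397e+01]), 'qvel': array([ 0.12051823,  0.07427017,  0.14773774, -0.06861077,  0.00609588,
        0.0301624 ]), 'tau': array([ 6.50367638e-04, -5.82714164e+01,  2.93042511e+01,  6.99714705e+00,
        6.67290558e-03, -1.60158006e-04]), 'tool_pos': array([0.30477049, 0.60173414, 0.22563224]), 'orientation': array([ 1.79906879e+02, -6.24673980e-03, -2.68689724e+01]), 'force': array([ 1.07343386, -0.18280204, -0.31922499]), 'moment': array([0.05105937, 0.02289505, 0.07291688]), 'gripper_force': 0.0, 'opening': 0.08763443779031861}
top {'camera_matrix': array([[464.29379989,   0.        , 322.84396708],
       [  0.        , 464.29379989, 240.48896241],
       [  0.        ,   0.        ,   1.        ]]), 'k1': -0.04028272731258106, 'eye': array([ 0.49346216, -0.00834041,  0.92943335]), 'orientation': array([-175.64650486,   -0.25785129,  -88.30136119])}
scene {'camera_matrix': array([[527.95396128,   0.        , 326.90181196],
       [  0.        , 527.95396128, 242.9598281 ],
       [  0.        ,   0.        ,   1.        ]]), 'k1': 0.04663915564331183, 'eye': array([-0.03196097,  0.65379136,  0.52980921]), 'orientation': array([-117.5606846 ,    1.28802721, -137.76989206])}
```

View pics/top0.png

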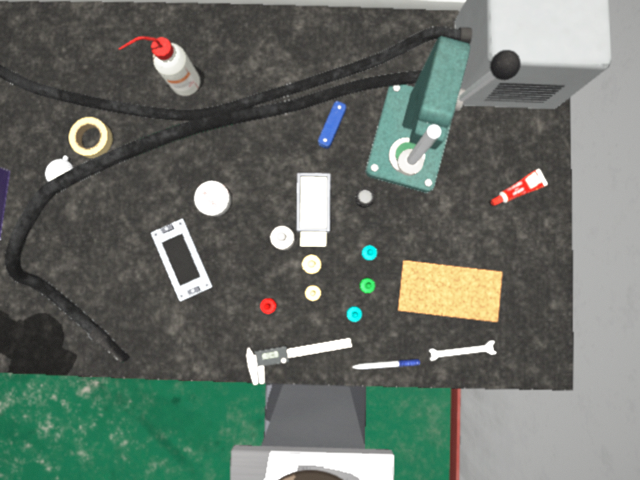

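View pics/scene0.png

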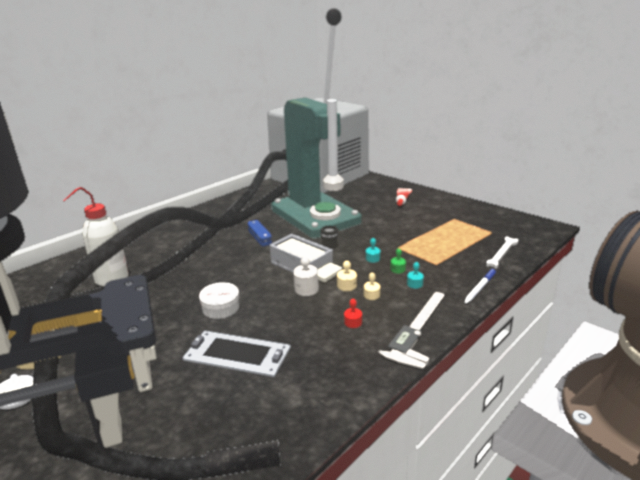

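The top view shows: magazine at (314,205) with its lip at (314,239). The weights are large (282,238, beside the lip), medium (312,264, before it) and small (313,293, farther out). Carrier is at (182,260), mat at (450,291), tin at (212,198) and loupe at (365,198).

```bash
cat >> h.py <<'E'
from scipy.spatial.transform import Rotation as Ro
def rays(uv,i):
    K=i['camera_matrix'];uv=np.asarray(uv,float).reshape(-1,2)
    d=np.c_[(uv[:,0]-K[0,2])/K[0,0],(uv[:,1]-K[1,2])/K[1,1]];u=d.copy()
    for _ in range(8): u=d/(1+i['k1']*(u**2).sum(1,keepdims=True))
    R=Ro.from_euler('xyz',i['orientation'],degrees=True).as_matrix()
    return np.c_[u,np.ones(len(u))]@R.T
def plane(uv,i,z):
    r=rays(uv,i);return i['eye']+r*((z-i['eye'][2])/r[:,2])[:,None]
def cloud(d,i):
    v,u=np.mgrid[:480,:640];r=rays(np.c_[u.ravel(),v.ravel()],i)
    return (i['eye']+r*d.reshape(-1,1)).reshape(480,640,3)
E
cat > m.py <<'E'
from h import *
D=np.load('top0.npz');p,d=D['p'],D['d'];i=viewer.camera_info('top')
W=cloud(d,i)
print('table z',np.median(W[330:345,150:240,2]))
hsv=cv2.cvtColor(p,cv2.COLOR_BGR2HSV)
def blob(u,v,w,mask):
    m=np.zeros((480,640),np.uint8);m[v-w:v+w,u-w:u+w]=mask[v-w:v+w,u-w:u+w]
    cs=cv2.findContours(m,cv2.RETR_EXTERNAL,cv2.CHAIN_APPROX_NONE)[0]
    return max(cs,key=cv2.contourArea)
H,S,V=cv2.split(hsv)
for n,u,v,w,z in(('large',282,238,16,.045),('med',312,264,13,.035),('small',313,293,12,.03),('tin',212,198,24,.033),('loupe',365,198,12,.042)):
    sub=W[v-w:v+w,u-w:u+w].reshape(-1,3); s=sub[sub[:,2]>.012]
    mask=(V>140) if n!='loupe' else (W[...,2]>.015)
    c=blob(u,v,w,mask.astype(np.uint8)*255);(cx,cy),r=cv2.minEnclosingCircle(c)
    print(n,'cloud mid',s.min(0).round(4),s.max(0).round(4),'circ',cx,cy,r,'P',plane([cx,cy],i,z)[0].round(4), 'r mm',r*(i['eye'][2]-z)/464, np.percentile(s[:,2],[10,50,90]).round(3))
def rect(n,c,z):
    (x,y),(a,b),t=cv2.minAreaRect(plane(c.reshape(-1,2),i,z)[:,:2].astype(np.float32)*1000)
    print(n,x,y,a,b,t)
mat=((H>8)&(H<28)&(S>90)&(V>120)).astype(np.uint8)*255
rect('mat',blob(450,291,60,mat),.003)
car=(V>120).astype(np.uint8)*255
rect('carrier',blob(182,260,46,car),.006)
pad=(W[...,2]>-1)
plt=((V>225)).astype(np.uint8)*255
print('col',p[210,314],p[240,314],p[175,314],p[200,299])
for r in range(168,254,4): print(r,p[r,314],W[r,314].round(3))
rect('maggrey',blob(314,203,44,((V>110)&(W[...,2]>.03)).astype(np.uint8)*255),.042)
cv2.imwrite('pics/crop.png',cv2.resize(p[160:310,230:390],None,fx=5,fy=4,interpolation=cv2.INTER_CUBIC)[:600,:800])
E
python3 m.py
```

```text
table z 0.0008368081228324886
large cloud mid [ 0.4935 -0.0083  0.0122] [0.5952 0.0912 0.9294] circ 281.8333435058594 237.1666717529297 12.304108619689941 P [0.5649 0.0682 0.045 ] r mm 0.023452939795023033 [0.04  0.043 0.065]
med cloud mid [ 0.4935 -0.0083  0.0195] [0.5334 0.0289 0.9294] circ 310.9750061035156 263.875 10.198932647705078 P [0.5158 0.0112 0.035 ] r mm 0.019660055051564453 [0.026 0.028 0.051]
small cloud mid [ 0.4461 -0.0083  0.0187] [0.4935 0.0214 0.9294] circ 312.3947448730469 292.6052551269531 8.416617393493652 P [0.4607 0.0068 0.03  ] r mm 0.016315056936804916 [0.021 0.023 0.046]
tin cloud mid [ 0.4935 -0.0083  0.0122] [0.6726 0.2427 0.9294] circ 211.3699951171875 197.9499969482422 18.08930778503418 P [0.6386 0.2097 0.033 ] r mm 0.03494797169086958 [0.031 0.033 0.035]
loupe cloud mid [ 0.4935 -0.107   0.0139] [ 0.6677 -0.0083  0.9294] circ 364.3636474609375 196.27272033691406 10.01041316986084 P [ 0.6492 -0.088   0.042 ] r mm 0.019145634790334085 [0.034 0.038 0.043]
mat 471.1591796875 -266.989501953125 203.609130859375 104.04393005371094 84.9861831665039
carrier 518
[... 382 characters left out ...]
2 [255 255 255] [0.656 0.01  0.036]
196 [255 255 255] [0.648 0.009 0.036]
200 [255 255 255] [0.64  0.009 0.037]
204 [255 255 255] [0.632 0.009 0.035]
208 [255 255 255] [0.625 0.009 0.033]
212 [255 255 255] [0.616 0.008 0.04 ]
216 [255 255 255] [0.609 0.008 0.036]
220 [255 255 255] [0.601 0.008 0.036]
224 [255 255 255] [0.593 0.008 0.036]
228 [248 251 251] [0.584 0.007 0.045]
232 [255 255 255] [0.579 0.008 0.016]
236 [255 255 255] [0.571 0.007 0.017]
240 [255 255 255] [0.564 0.007 0.016]
244 [255 255 255] [0.556 0.007 0.013]
248 [60 62 64] [0.549 0.007 0.001]
252 [66 70 72] [0.541 0.007 0.001]
maggrey 635.470947265625 11.341800689697266 113.49470520019531 62.877655029296875 0.9179067611694336
```

View pics/crop.png

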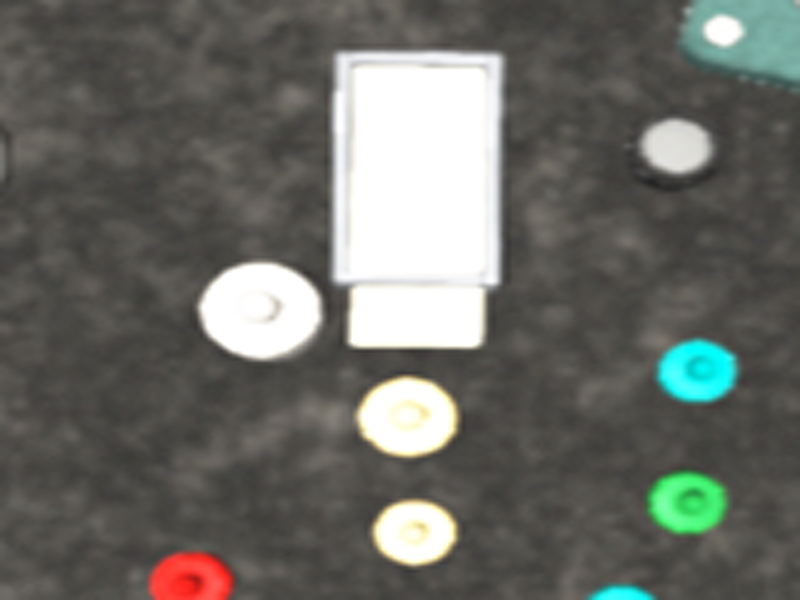

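The crop confirms that the lip is clear of the large weight, and that medium and small stand in line before it. I'm going to the large weight first, closing along x so the fingers avoid the lip.

Emit:
{"api": "step_arm", "payload": {
  "moves": [
    [[1.9,-3.8,-0.5,-0.079,8.76],[1.9,-3.8,-0.5,-0.079,8.76],[1.9,-3.8,-0.5,-0.079,8.76],[1.9,-3.8,-0.5,-0.079,8.76],[1.9,-3.8,-0.5,-0.079,8.76],[1.9,-3.8,-0.5,-0.079,8.76],[1.9,-3.8,-0.5,-0.079,8.76],[1.9,-3.8,-0.5,-0.079,8.76],[1.9,-3.8,-0.5,-0.079,8.76],[1.9,-3.8,-0.5,-0.079,8.76]]
  ]
}}

```text
clock: 1.1
tool_pos: [0.4953, 0.2204, 0.1763]
orientation: [180.0, 0.0, -72.3]
force: [1.0, 0.1, -0.2]
opening: 0.0876
gripper_force: 0.0
```

Emit:
{"api": "step_arm", "payload": {
  "moves": [
    [[1.7,-3.8,-0.5,-0.078,8.76],[1.7,-3.8,-0.5,-0.078,8.76],[1.7,-3.8,-0.5,-0.078,8.76],[1.9,-3.9,-0.5,-0.078,8.76],[0,0,0,0,8.76],[0,0,0,0,8.76]]
  ]
}}

```text
clock: 1.7
tool_pos: [0.5649, 0.0679, 0.1559]
orientation: [179.9, -0.0, -90.1]
force: [-0.6, 0.9, 0.6]
opening: 0.0879
gripper_force: 0.0
```

```bash
python3 - <<'E'
from h import *
p,d,i=snap('wrist','w1.png'); print(i['eye'],i['orientation'],ctrl.get_obs()['tool_pos'],i['camera_matrix'][0])
W=cloud(d,i); s=W[(d>0)&(W[...,2]>.035)&(W[...,2]<.047)&(np.hypot(W[...,0]-.565,W[...,1]-.068)<.035)]
print(len(s),s.min(0),s.max(0)); print(cv2.minEnclosingCircle(s[:,:2].astype(np.float32)*1000))
E
```

```text
[ 0.56481941 -0.00732288  0.31510239] [ 1.63910621e+02 -5.18987975e-02  1.79871371e+02] [0.56479462 0.06882857 0.15618128] [332.44594507   0.         320.89022564]
1728 [0.54492172 0.03726293 0.03500829] [0.58792425 0.09167077 0.04660397]
((569.103515625, 63.30328369140625), 28.84679412841797)
```

View pics/w1.png

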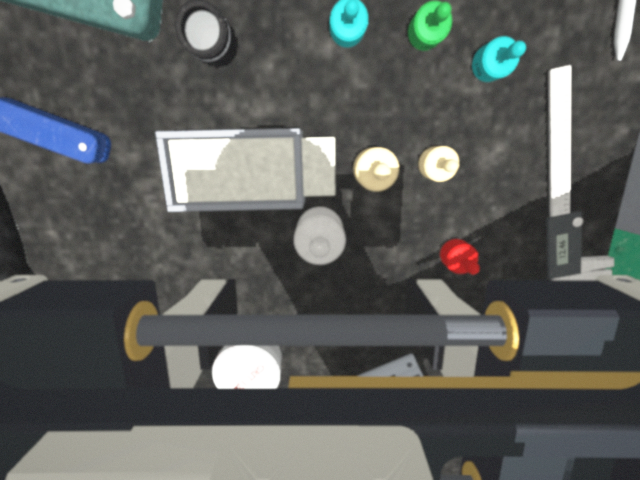

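The wrist view shows the large weight at (320,235) between the fingers, with the medium at (377,168) and small at (440,163). Now I descend and grip.

Emit:
{"api": "step_arm", "payload": {
  "moves": [
    [[0.1,0,-3,0,8.76],[0,0,-3,0,8.76],[0,0,-3,0,8.76],[0,0,-3,0,8.76],[0,0,-1.6,0,8.76],[0,0,0,0,8.76],[0,0,0,0,3.5],[0,0,0,0,3.5],[0,0,0,0,3.5],[0,0,0,0,3.5]]
  ]
}}

```text
clock: 2.75
tool_pos: [0.5665, 0.0695, 0.0216]
orientation: [-179.9, 0.0, -90.0]
force: [-0.4, 0.3, 0.6]
opening: 0.0608
gripper_force: 0.0
```

Emit:
{"api": "step_arm", "payload": {
  "moves": [
    [[0,0,0,0,3.5],[0,0,0,0,3.5]]
  ]
}}

```text
clock: 2.95
tool_pos: [0.5661, 0.0691, 0.0209]
orientation: [-180.0, 0.0, -90.0]
force: [0.9, 0.5, 0.4]
opening: 0.045
gripper_force: 0.0
```

Emit:
{"api": "step_arm", "payload": {
  "moves": [
    [[0,0,0,0,3.5],[0,0,0,0,3.5],[0,0,1.0,0,3.5],[0,0,2.5,0,3.5],[0,0,3,0,3.5],[0,0,3,0,3.5]]
  ]
}}

```text
clock: 3.55
tool_pos: [0.5649, 0.0688, 0.1162]
orientation: [179.9, -0.0, -90.0]
force: [0.6, 1.3, -4.4]
opening: 0.0425
gripper_force: 30.0
```

Emit:
{"api": "step_arm", "payload": {
  "moves": [
    [[-0.4,-1.5,0,0,3.5],[-0.8,-3.4,0,0,3.5],[-0.9,-3.6,0,0,3.5],[-0.9,-3.6,0,0,3.5],[-0.9,-3.6,0,0,3.5],[-0.9,-3.6,0,0,3.5],[-0.9,-3.6,0,0,3.5],[-0.9,-3.6,0,0,3.5],[-0.9,-3.6,0,0,3.5],[-0.9,-3.6,0,0,3.5]]
  ]
}}

```text
clock: 4.55
tool_pos: [0.48, -0.2691, 0.1147]
orientation: [179.9, 0.1, -90.0]
force: [1.4, 0.8, -4.1]
opening: 0.043
gripper_force: 30.0
```

Emit:
{"api": "step_arm", "payload": {
  "moves": [
    [[-0.8,-3.4,0,0,3.5],[-0.7,-2.2,0,0,3.5],[-0.1,-0.8,0,0,3.5],[0,0,0,0,3.5],[0,0,-2.5,0,3.5],[0,0,-2.5,0,3.5],[0,0,-2.5,0,3.5],[0,0,-1,0,3.5],[0,0,-0.4,0,3.5],[0,0,0,0,3.5]]
  ]
}}

```text
clock: 5.55
tool_pos: [0.4663, -0.3315, 0.0267]
orientation: [180.0, -0.0, -90.0]
force: [0.1, 0.5, -4.6]
opening: 0.0428
gripper_force: 30.0
```

Emit:
{"api": "step_arm", "payload": {
  "moves": [
    [[0,0,-0.2,0,3.5],[0,0,-0.1,0,3.5],[0,0,0,0,8.76],[0,0,0,0,8.76],[0,0,0,0,8.76],[0,0,0,0,8.76],[0,0,3,0,8.76],[0,0,4,0,8.76],[0,0,3,0,8.76],[0,0,0,0,8.76]]
  ]
}}

```text
clock: 6.55
tool_pos: [0.4687, -0.3331, 0.1285]
orientation: [-179.6, -0.2, -90.0]
force: [0.2, -0.6, 0.4]
opening: 0.0872
gripper_force: 0.0
```

Emit:
{"api": "step_arm", "payload": {
  "moves": [
    [[0.4,3.5,0,0.13,8.76],[0.4,3.5,0,0.13,8.76],[0.4,3.5,0,0.13,8.76],[0.4,3.5,0,0.13,8.76],[0.5,3.5,0,0.13,8.76],[0.5,3.5,0,0.13,8.76],[0.5,3.5,0,0.13,8.76],[0.5,3.5,0,0.13,8.76],[0.5,3.5,0,0.13,8.76],[0.5,2.5,0,0.13,8.76]]
  ]
}}

```text
clock: 7.55
tool_pos: [0.512, 0.0101, 0.1234]
orientation: [-180.0, -0.0, -15.2]
force: [0.1, -0.3, -0.4]
opening: 0.0878
gripper_force: 0.0
```

Emit:
{"api": "step_arm", "payload": {
  "moves": [
    [[0.3,0.2,0,0.13,8.76],[0,0,0,0.141,8.76],[0,0,0,0,8.76],[0,0,0,0,8.76]]
  ]
}}

```text
clock: 7.95
tool_pos: [0.5148, 0.01, 0.1233]
orientation: [180.0, 0.0, -0.2]
force: [0.9, -0.1, 0.5]
opening: 0.0878
gripper_force: 0.0
```

```bash
cat > g.py <<'E'
from h import *
import sys
x,y,z0,z1,rr=map(float,sys.argv[1:6])
o=ctrl.get_obs();print(o['tool_pos'],o['orientation'])
p,d,i=snap('top'); W=cloud(d,i)
H,S,V=cv2.split(cv2.cvtColor(p,cv2.COLOR_BGR2HSV))
p,d,i=snap('wrist',sys.argv[6]);W=cloud(d,i);D=np.hypot(W[...,0]-x,W[...,1]-y)
s=W[(d>0)&(W[...,2]>z0)&(W[...,2]<z1)&(D<rr)]
print(len(s),s.min(0),s.max(0),(s.min(0)+s.max(0))/2,cv2.minEnclosingCircle(s[:,:2].astype(np.float32)*1000))
E
python3 g.py .516 .011 .024 .032 .024 w2.png
```

```text
[0.51478538 0.01002642 0.12332168] [ 1.79994107e+02  1.94307288e-02 -2.33300382e-01]
1248 [ 0.49898698 -0.00501725  0.02406203] [0.53504197 0.02965831 0.03198923] [0.51701448 0.01232053 0.02802563] ((516.8223266601562, 12.367830276489258), 18.249845504760742)
```

View pics/w2.png

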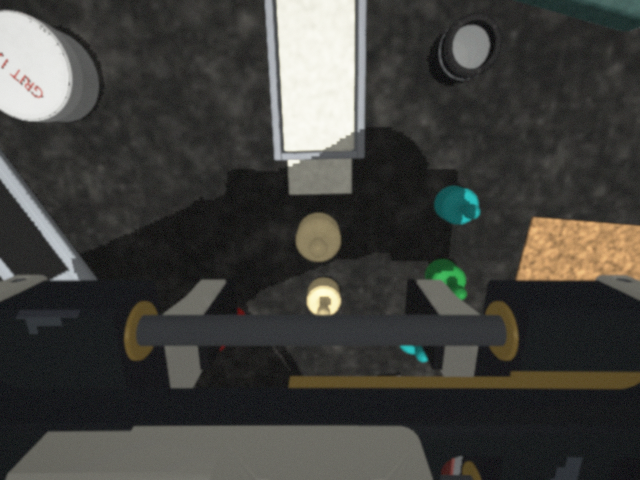

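The medium weight is at (318,238), with nothing beside the fingers. Fit: (0.517, 0.0123).

Emit:
{"api": "step_arm", "payload": {
  "moves": [
    [[0.2,0.2,-3,0,8.76],[0,0,-3,0,8.76],[0,0,-3,0,8.76],[0,0,-2,0,6],[0,0,-0.7,0,5],[0,0,0,0,2.5],[0,0,0,0,2.5],[0,0,0,0,2.5],[0,0,0,0,2.5],[0,0,0,0,2.5]]
  ]
}}

```text
clock: 9.05
tool_pos: [0.5174, 0.0123, 0.0073]
orientation: [-180.0, -0.1, 0.0]
force: [-0.3, -0.6, 0.3]
opening: 0.037
gripper_force: 0.0
```

Emit:
{"api": "step_arm", "payload": {
  "moves": [
    [[0,0,0,0,2.5],[0,0,0,0,2.5]]
  ]
}}

```text
clock: 9.25
tool_pos: [0.5174, 0.0123, 0.0072]
orientation: [-180.0, -0.1, 0.0]
force: [-1.0, 0.2, 7.3]
opening: 0.0349
gripper_force: 30.0
```

Emit:
{"api": "step_arm", "payload": {
  "moves": [
    [[0,0,1,0,2.5],[0,0,3,0,2.5],[0,0,3,0,2.5],[0,0,3,0,2.5],[-0.3,-1.5,0,-0.13,2.5],[-0.4,-2.5,0,-0.13,2.5],[-0.4,-2.5,0,-0.13,2.5],[-0.4,-2.5,0,-0.13,2.5],[-0.4,-2.5,0,-0.13,2.5],[-0.4,-2.5,0,-0.13,2.5]]
  ]
}}

```text
clock: 10.25
tool_pos: [0.4933, -0.1288, 0.1069]
orientation: [180.0, 0.0, -45.0]
force: [0.8, -0.8, -1.4]
opening: 0.035
gripper_force: 30.0
```

Emit:
{"api": "step_arm", "payload": {
  "moves": [
    [[-0.4,-2.5,0,-0.13,2.5],[-0.4,-2.5,0,-0.13,2.5],[-0.4,-2.5,0,-0.13,2.5],[-0.4,-2.5,0,-0.13,2.5],[-0.4,-2.5,0,-0.13,2.5],[-0.3,-1.4,0,-0.141,2.5],[0,0,0,0,2.5],[0,0,-3,0,2.5],[0,0,-3,0,2.5],[0,0,-2,0,2.5]]
  ]
}}

```text
clock: 11.25
tool_pos: [0.47, -0.2661, 0.0252]
orientation: [179.9, 0.0, -89.8]
force: [-0.0, 0.3, -2.5]
opening: 0.0353
gripper_force: 30.0
```

Emit:
{"api": "step_arm", "payload": {
  "moves": [
    [[0,0,-1,0,2.5],[0,0,-0.4,0,2.5],[0,0,0,0,2.5]]
  ]
}}

```text
clock: 11.55
tool_pos: [0.4712, -0.2667, 0.0128]
orientation: [180.0, -0.0, -89.9]
force: [-0.7, -0.7, -0.9]
opening: 0.0348
gripper_force: 30.0
```

Emit:
{"api": "step_arm", "payload": {
  "moves": [
    [[0,0,-0.2,0,2.5],[0,0,-0.1,0,2.5],[0,0,0,0,7],[0,0,0,0,8.76],[0,0,0,0,8.76],[0,0,0,0,8.76],[0,0,0,0,8.76],[0,0,3.5,0,8.76],[0,0,4,0,8.76],[0,0,3.5,0,8.76]]
  ]
}}

```text
clock: 12.55
tool_pos: [0.4709, -0.2669, 0.1211]
orientation: [180.0, -0.0, -90.0]
force: [1.5, 0.6, 0.2]
opening: 0.0868
gripper_force: 0.0
```

Emit:
{"api": "step_arm", "payload": {
  "moves": [
    [[-0.1,2.5,0,0.13,8.76],[-0.1,2.5,0,0.13,8.76],[-0.1,2.5,0,0.13,8.76],[-0.1,2.5,0,0.13,8.76],[-0.1,2.5,0,0.13,8.76],[-0.1,2.5,0,0.13,8.76],[-0.1,2.5,0,0.13,8.76],[-0.1,2.5,0,0.13,8.76],[-0.1,2.5,0,0.13,8.76],[-0.1,2.5,0,0.13,8.76]]
  ]
}}

```text
clock: 13.55
tool_pos: [0.4608, -0.0159, 0.1197]
orientation: [-180.0, -0.0, -15.2]
force: [0.6, 1.4, -0.1]
opening: 0.0876
gripper_force: 0.0
```

Emit:
{"api": "step_arm", "payload": {
  "moves": [
    [[0,2.4,0,0.13,8.76],[0,0,0,0.141,8.76],[0,0,0,0,8.76],[0,0,0,0,8.76]]
  ]
}}

```text
clock: 13.95
tool_pos: [0.4609, 0.007, 0.1196]
orientation: [180.0, 0.0, -0.2]
force: [0.3, 0.4, -0.9]
opening: 0.0873
gripper_force: 0.0
```

```bash
python3 g.py .461 .007 .019 .027 .022 w3.png; python3 - <<'E'
from h import *
p,d,i=snap('top');cv2.imwrite('pics/t3.png',p)
E
```

```text
[0.46085597 0.0070392  0.11956578] [ 1.79998526e+02  5.06432127e-03 -2.22060660e-01]
788 [ 0.4472313  -0.00574741  0.01912385] [0.47589845 0.02187054 0.02698893] [0.46156488 0.00806156 0.02305639] ((461.2943420410156, 8.256339073181152), 14.6075439453125)
```

View pics/t3.png

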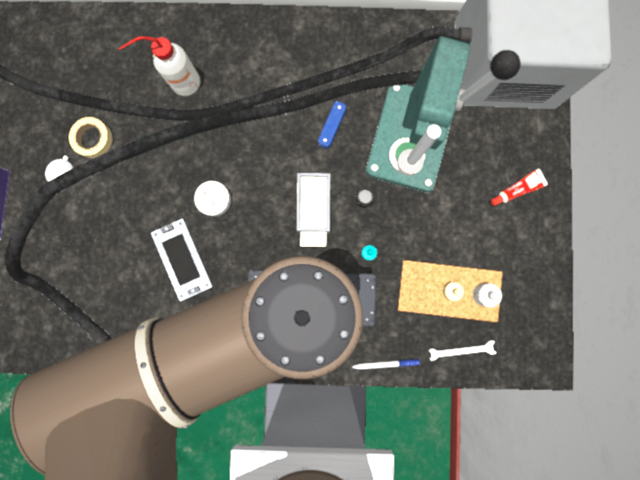

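The top view shows the large (488,295) and medium (455,291) standing on the mat. Next is the small weight, with the fingers narrowed to stay clear of the decoys.

Emit:
{"api": "step_arm", "payload": {
  "moves": [
    [[0,0.1,-2,0,5.5],[0,0,-2,0,5.5],[0,0,-2,0,5.5],[0,0,-2,0,5.5],[0,0,-2,0,5.5],[0,0,-1.3,0,5.5],[0,0,0,0,1.8],[0,0,0,0,1.8],[0,0,0,0,1.8],[0,0,0,0,1.8]]
  ]
}}

```text
clock: 15.1
tool_pos: [0.4616, 0.0083, 0.0074]
orientation: [-180.0, -0.1, -0.0]
force: [-0.4, -1.1, 1.2]
opening: 0.0281
gripper_force: 1.9
```

Emit:
{"api": "step_arm", "payload": {
  "moves": [
    [[0,0,0,0,1.8],[0,0,0,0,1.8],[0,0,0,0,1.8]]
  ]
}}

```text
clock: 15.4
tool_pos: [0.4616, 0.0083, 0.0073]
orientation: [-180.0, -0.1, 0.0]
force: [-0.8, -0.9, 7.2]
opening: 0.0277
gripper_force: 30.0
```

Emit:
{"api": "step_arm", "payload": {
  "moves": [
    [[0,0,1,0,1.8],[0,0,3,0,1.8],[0,0,3,0,1.8],[0,0,3,0,1.8],[0.1,-1.5,0,-0.13,1.8],[0.2,-2,0,-0.13,1.8],[0.1,-2,0,-0.13,1.8],[0.2,-2,0,-0.13,1.8],[0.1,-2,0,-0.13,1.8],[0.2,-2,0,-0.13,1.8]]
  ]
}}

```text
clock: 16.4
tool_pos: [0.4696, -0.1076, 0.1071]
orientation: [-180.0, 0.0, -45.0]
force: [0.4, 0.2, -1.2]
opening: 0.0274
gripper_force: 30.0
```

Emit:
{"api": "step_arm", "payload": {
  "moves": [
    [[0.1,-2,0,-0.13,1.8],[0.2,-2,0,-0.13,1.8],[0.1,-2,0,-0.13,1.8],[0.2,-2,0,-0.13,1.8],[0,-1.5,0,-0.13,1.8],[0,0,0,-0.141,1.8],[0,0,0,0,1.8],[0,0,-3,0,1.8],[0,0,-3,0,1.8],[0,0,-2,0,1.8]]
  ]
}}

```text
clock: 17.4
tool_pos: [0.4751, -0.2014, 0.0254]
orientation: [179.9, 0.0, -89.7]
force: [-0.1, -0.9, -0.6]
opening: 0.0277
gripper_force: 30.0
```

Emit:
{"api": "step_arm", "payload": {
  "moves": [
    [[0,0,-1.2,0,1.8],[0,0,-0.4,0,1.8],[0,0,0,0,1.8]]
  ]
}}

```text
clock: 17.7
tool_pos: [0.4761, -0.2017, 0.011]
orientation: [180.0, -0.0, -89.9]
force: [0.2, 0.1, -0.4]
opening: 0.0276
gripper_force: 30.0
```

Emit:
{"api": "step_arm", "payload": {
  "moves": [
    [[0,0,-0.1,0,1.8],[0,0,0,0,5],[0,0,0,0,6],[0,0,0,0,7],[0,0,0,0,7],[0,0,0,0,7],[0,0,3,0,7],[0,0,4,0,7],[0,0,4,0,7],[0,0,0,0,7]]
  ]
}}

```text
clock: 18.7
tool_pos: [0.4794, -0.2025, 0.125]
orientation: [-179.5, -0.1, -89.9]
force: [0.6, 0.0, -0.6]
opening: 0.0705
gripper_force: 0.0
```

Emit:
{"api": "step_arm", "payload": {
  "moves": [
    [[0.7,2,0,0.13,7],[0.7,2,0,0.13,7],[0.7,2,0,0.13,7],[0.7,2,0,0.13,7],[0.7,2,0,0.13,7],[0.7,2,0,0.13,7],[0.7,2,0,0.13,7],[0.7,2,0,0.13,7],[0.7,2,0,0.13,7],[0.7,2,0,0.13,7]]
  ]
}}

```text
clock: 19.7
tool_pos: [0.546, -0.001, 0.1193]
orientation: [180.0, 0.0, -15.2]
force: [0.6, -0.9, -0.1]
opening: 0.07
gripper_force: 0.0
```

Emit:
{"api": "step_arm", "payload": {
  "moves": [
    [[0,1.2,0,0.13,7],[0,0,0,0.155,7],[0,0,0,0,7],[0,0,0,0,7]]
  ]
}}

```text
clock: 20.1
tool_pos: [0.5458, 0.01, 0.1193]
orientation: [180.0, 0.0, 0.3]
force: [1.0, 0.1, 0.4]
opening: 0.0699
gripper_force: 0.0
```

```bash
python3 - <<'E'
from h import *
o=ctrl.get_obs();print(o['tool_pos'],o['orientation'])
p,d,i=snap('wrist','w4.png');W=cloud(d,i)
X=W[...,0];Y=W[...,1];Z=W[...,2]
m=(d>0)&(Z>.011)&(Z<.020)&(X>.545)&(X<.577)&(abs(Y-.01)<.04)
s=W[m];print(len(s),np.percentile(s,[0,2,98,100],axis=0))
for a in(.553,.560,.567,.574):
    t=s[abs(s[:,0]-a)<.002];print(a,t[:,1].min(),t[:,1].max(),(t[:,1].min()+t[:,1].max())/2)
m=(d>0)&(Z>.039)&(Z<.047)&(X<.72)&(X>.56)&(abs(Y-.01)<.045);s=W[m];print(cv2.minAreaRect(s[:,:2].astype(np.float32)*1000))
E
```

```text
[0.54577551 0.01001993 0.11934532] [1.79994081e+02 2.35928550e-02 2.70582487e-01]
1741 [[ 0.55253399 -0.01407894  0.01368393]
 [ 0.5537273  -0.01300735  0.01458755]
 [ 0.57601046  0.03461653  0.01738501]
 [ 0.57623292  0.03559939  0.01853498]]
0.553 -0.013933992369169845 0.034897834568767876 0.010481921099799014
0.56 -0.013873769725309381 0.03559330674072432 0.010859768507707469
0.567 -0.013678567149561645 0.0354632577069028 0.010892345278670577
0.574 -0.013501926569133923 0.035328135809947814 0.010913104620406944
((637.0086669921875, 11.792593002319336), (112.71731567382812, 63.57802963256836), 0.8268903493881226)
```

View pics/w4.png

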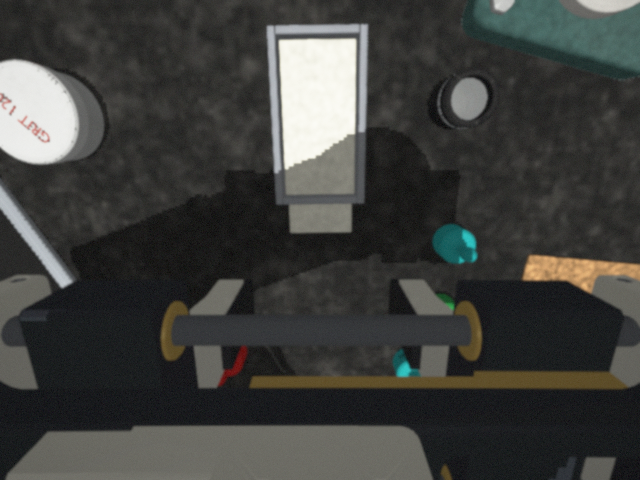

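The lip is at (320,218) with the fingers aligned; it ends at x=0.5525 with its centre at y=0.0108. Descending, then checking height before closing.

Emit:
{"api": "step_arm", "payload": {
  "moves": [
    [[0.9,0.1,0,0.01,7],[1,0,-2,0,7],[0,0,-2.5,0,7],[0,0,-2.5,0,7],[0,0,-2.5,0,7],[0,0,-1.9,0,7],[0,0,0,0,7],[0,0,0,0,7]]
  ]
}}

```text
clock: 20.95
tool_pos: [0.5655, 0.0109, 0.0056]
orientation: [180.0, 0.0, 1.1]
force: [-0.3, 0.6, 0.2]
opening: 0.07
gripper_force: 0.0
```

Emit:
{"api": "step_arm", "payload": {
  "moves": [
    [[0,0,0,0,4],[0,0,0,0,4],[0,0,0,0,4],[0,0,0,0,4],[0,0,0,0,4],[0,0,0,0,4],[0,0,0,0,4]]
  ]
}}

```text
clock: 21.65
tool_pos: [0.5655, 0.0113, 0.0064]
orientation: [-180.0, -0.1, 1.1]
force: [-1.2, -0.2, 6.6]
opening: 0.0496
gripper_force: 30.0
```

Emit:
{"api": "step_arm", "payload": {
  "moves": [
    [[-0.5,0,0,0,4],[-1,0,0,0,4],[-1,0,0,0,4],[-1,-0.1,0,0,4],[-1,0,0,0,4],[-1,0,0,0,4],[-1,0,0,0,4],[-1,0,0,0,4],[-0.8,0,0,0,4],[-0.2,0,0,0,4]]
  ]
}}

```text
clock: 22.65
tool_pos: [0.4776, 0.0096, 0.0051]
orientation: [180.0, 0.2, 1.1]
force: [-0.6, 0.0, -0.6]
opening: 0.0495
gripper_force: 30.0
```

```bash
python3 - <<'E'
from h import *
o=ctrl.get_obs();print(o['tool_pos'],o['orientation'],o['force'],o['opening'])
p,d,i=snap('wrist','w5.png');W=cloud(d,i)
X=W[...,0];Y=W[...,1];Z=W[...,2]
m=(d>0)&(Z>.009)&(Z<.021)&(X>.46)&(X<.59)&(abs(Y-.01)<.027)
s=W[m];print(len(s),np.percentile(s,[0,2,50,98,100],axis=0).round(4))
m=(d>0)&(Z>.010)&(Z<.04)&(X>.6)&(X<.68)&(abs(Y-.012)<.022);s=W[m];print(np.percentile(s[:,2],[5,50,95]))
E
```

```text
[0.47764361 0.00959095 0.00507089] [1.79958625e+02 1.50761967e-01 1.08341661e+00] [-0.55211459  0.01250231 -0.59050384] 0.04953096872325621
21645 [[ 0.4711 -0.017   0.0091]
 [ 0.4744 -0.014   0.0129]
 [ 0.5238  0.0101  0.0143]
 [ 0.5635  0.0342  0.0157]
 [ 0.583   0.037   0.021 ]]
[0.02496046 0.02601787 0.02722575]
```

View pics/w5.png

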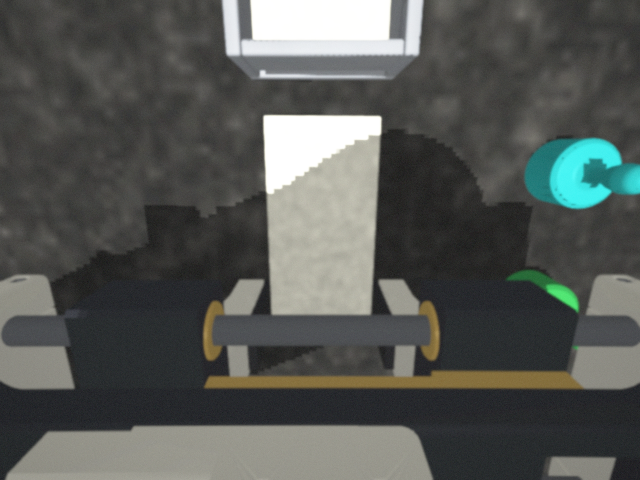

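The plate is clear of the slot: its far edge is at row 115 and the magazine front at row 75. The upper plates have sunk to a top height of 0.026. Now I lift and carry it to the carrier.

Emit:
{"api": "step_arm", "payload": {
  "moves": [
    [[0,0,1,0,4],[0,0,2,0,4],[0,0,3,0,4],[0,1,1,0.04,4],[0.1,2.2,0,0.05,4],[0.1,2.5,0,0.05,4],[0.1,2.5,0,0.05,4],[0.1,2.5,0,0.05,4],[0.1,2.5,0,0.05,4],[0.1,2.5,0,0.05,4]]
  ]
}}

```text
clock: 23.7
tool_pos: [0.486, 0.1685, 0.0758]
orientation: [-180.0, -0.0, 20.8]
force: [0.6, -0.5, -1.8]
opening: 0.0498
gripper_force: 30.0
```

Emit:
{"api": "step_arm", "payload": {
  "moves": [
    [[0.1,2.5,0,0.05,4],[0,2.5,0,0.046,4],[0,2.5,0,0,4],[0,1.4,0,0,4],[0,0,0,0,4],[0,0,0,0,4],[0,0,0,0,4]]
  ]
}}

```text
clock: 24.4
tool_pos: [0.4867, 0.2553, 0.0755]
orientation: [180.0, 0.0, 26.1]
force: [-0.5, 0.3, -0.2]
opening: 0.0499
gripper_force: 30.0
```

```bash
python3 - <<'E'
from h import *
o=ctrl.get_obs();print(o['tool_pos'],o['orientation'],o['force'],o['opening'])
p,d,i=snap('wrist','w6.png');W=cloud(d,i)
X=W[...,0];Y=W[...,1];Z=W[...,2]
m=((d>0)&(Z>.055)&(Z<.095)&(np.hypot(X-.518,Y-.27)<.07)).astype(np.uint8)*255
c=max(cv2.findContours(m,0,cv2.CHAIN_APPROX_NONE)[0],key=cv2.contourArea)[:,0]
s=W[c[:,1],c[:,0]];print('plate',cv2.minAreaRect(s[:,:2].astype(np.float32)*1000),np.median(s[:,2]))
np.savez('w6.npz',p=p,d=d)
# carrier from initial top view: stops and outline at z=.006
D=np.load('top0.npz');p=D['p'];i=viewer.camera_info('top')
V=cv2.cvtColor(p,cv2.COLOR_BGR2HSV)[...,2]
V2=V[215:305,145:220]
m=(V2<70).astype(np.uint8)*255
for c in cv2.findContours(m,cv2.RETR_LIST,cv2.CHAIN_APPROX_NONE)[0]:
    a=cv2.contourArea(c)
    if 20<a<2000: print(a,cv2.minAreaRect((plane(c[:,0]+[145,215],i,.006)[:,:2]*1000).astype(np.float32)))
cv2.imwrite('pics/car.png',cv2.resize(p[215:305,145:220],None,fx=6,fy=6,interpolation=cv2.INTER_CUBIC))
E
```

```text
[0.48674895 0.25533575 0.07550266] [1.79992874e+02 3.38065374e-02 2.60544312e+01] [-0.54587823  0.29819599 -0.1978501 ] 0.04989074559623962
plate ((522.9967651367188, 272.96453857421875), (93.25352478027344, 81.85279846191406), 25.904401779174805) 0.08457564470077321
80.5 ((438.4494934082031, 229.20428466796875), (15.75450325012207, 35.94363021850586), 1.8401072025299072)
52.0 ((496.8182373046875, 202.65908813476562), (14.453326225280762, 29.957490921020508), 83.13214111328125)
82.0 ((531.97314453125, 217.7291259765625), (25.177616119384766, 32.075103759765625), 28.455120086669922)
823.0 ((518.2223510742188, 272.34893798828125), (89.85382843017578, 39.563079833984375), 25.822507858276367)
26.5 ((597.7921142578125, 236.99598693847656), (20.274097442626953, 16.111825942993164), 2.9450008869171143)
```

View pics/w6.png

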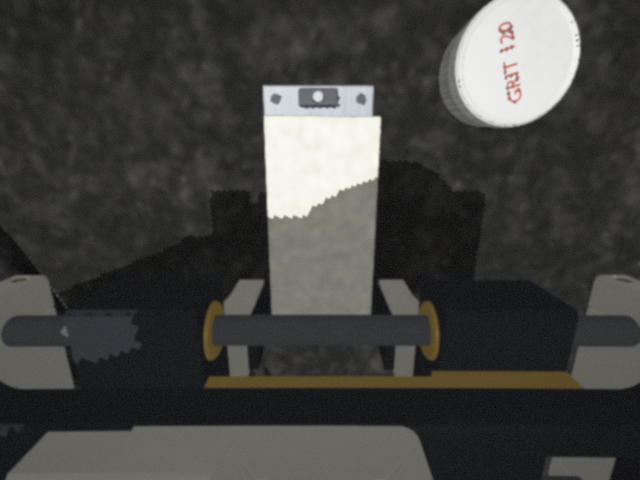

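The wrist view shows the plate (320,215) in line with the carrier, with the far stop at (318,97) beyond it. The pad centre from the first top view is (0.5182, 0.2723) at 25.8°, so the shift needed is about −2 mm in x.

Emit:
{"api": "step_arm", "payload": {
  "moves": [
    [[-0.2,0,-1.5,0,4],[0,0,-2,0,4],[0,0,-2,0,4],[0,0,-0.7,0,4],[0,0,-0.3,0,4],[0,0,0,0,4],[0,0,-0.2,0,4],[0,0,0,0,4]]
  ]
}}

```text
clock: 25.25
tool_pos: [0.4853, 0.2564, 0.0091]
orientation: [-180.0, -0.1, 26.1]
force: [-0.1, -1.0, -0.3]
opening: 0.049
gripper_force: 30.0
```

Emit:
{"api": "step_arm", "payload": {
  "moves": [
    [[0,0,-0.1,0,4],[0,0,-0.1,0,4],[0,0,0,0,4]]
  ]
}}

```text
clock: 25.55
tool_pos: [0.4852, 0.2564, 0.0075]
orientation: [-180.0, -0.1, 26.1]
force: [-2.4, -0.6, 8.4]
opening: 0.0499
gripper_force: 30.0
```

Contact, so I release and rise. Then over to the small weight on the mat.

Emit:
{"api": "step_arm", "payload": {
  "moves": [
    [[0,0,0,0,5.4],[0,0,0,0,5.8],[0,0,0,0,6.2],[0,0,0,0,6.5],[0,0,0,0,6.5],[0,0,1.5,0,6.5],[0,0,3.5,0,6.5],[0,0,4,0,6.5],[0,0,2.5,0,6.5],[0,-1.0,0,-0.126,6.5]]
  ]
}}

```text
clock: 26.55
tool_pos: [0.4871, 0.2484, 0.1258]
orientation: [-179.8, -0.4, 18.9]
force: [0.7, 0.1, 0.2]
opening: 0.0648
gripper_force: 0.0
```

Emit:
{"api": "step_arm", "payload": {
  "moves": [
    [[0,-3,0,-0.126,6.5],[0,-3,0,-0.126,6.5],[0,-3,0,-0.126,6.5],[0,-3,0,-0.126,6.5],[0,-3,0,-0.126,6.5],[0,-3,0,-0.126,6.5],[0,-3,0,-0.126,6.5],[0,-3,0,-0.126,6.5],[0,-3,0,-0.126,6.5],[-0.2,-3,0,-0.126,6.5]]
  ]
}}

```text
clock: 27.55
tool_pos: [0.4829, -0.055, 0.1216]
orientation: [-180.0, -0.0, -53.6]
force: [-0.1, 0.9, 0.3]
opening: 0.0651
gripper_force: 0.0
```

Emit:
{"api": "step_arm", "payload": {
  "moves": [
    [[-0.2,-3,0,-0.126,6.5],[-0.2,-3,0,-0.126,6.5],[-0.2,-3,0,-0.126,6.5],[-0.1,-3,0,-0.126,6.5],[0,-2.8,0,-0.126,6.5],[0,0,0,0,6.5],[0,0,0,0,6.5]]
  ]
}}

```text
clock: 28.25
tool_pos: [0.4756, -0.2024, 0.1213]
orientation: [180.0, 0.0, -89.5]
force: [0.2, 0.2, -0.6]
opening: 0.0649
gripper_force: 0.0
```

```bash
python3 - <<'E'
from h import *
o=ctrl.get_obs();print(o['tool_pos'],o['orientation'],o['force'])
p,d,i=snap('top','t7.png');W=cloud(d,i)
V=cv2.cvtColor(p,cv2.COLOR_BGR2HSV)[...,2]
m=((V>235)).astype(np.uint8)*255;m[:,:150]=0;m[:,215:]=0;m[:222]=0;m[305:]=0
for c in cv2.findContours(m,0,cv2.CHAIN_APPROX_NONE)[0]:
  if cv2.contourArea(c)>50: print(cv2.minAreaRect((plane(c[:,0],i,.016)[:,:2]*1000).astype(np.float32)))
s=W[(W[...,2]>.013)&(np.hypot(W[...,0]-.518,W[...,1]-.272)<.06)];print(s.shape,np.percentile(s[:,2],[5,50,95]))
E
python3 g.py .476 -.202 .022 .030 .022 w7.png
```

```text
[ 0.47564122 -0.20235585  0.1213107 ] [ 1.79973531e+02  7.94394219e-03 -8.94641287e+01] [ 0.22964944  0.20027408 -0.58637847]
((517.4970092773438, 268.525390625), (147.74481201171875, 68.63589477539062), 26.086305618286133)
(1297, 3) [0.01418501 0.01672552 0.01942494]
[ 0.47574246 -0.20182544  0.12139547] [ 1.79981279e+02  8.44598395e-03 -8.93972626e+01]
792 [ 0.46289258 -0.21634364  0.02215351] [ 0.49112699 -0.18756846  0.02999946] [ 0.47700978 -0.20195605  0.02607649] ((477.1304016113281, -201.8497772216797), 14.627176284790039)
```

View pics/t7.png

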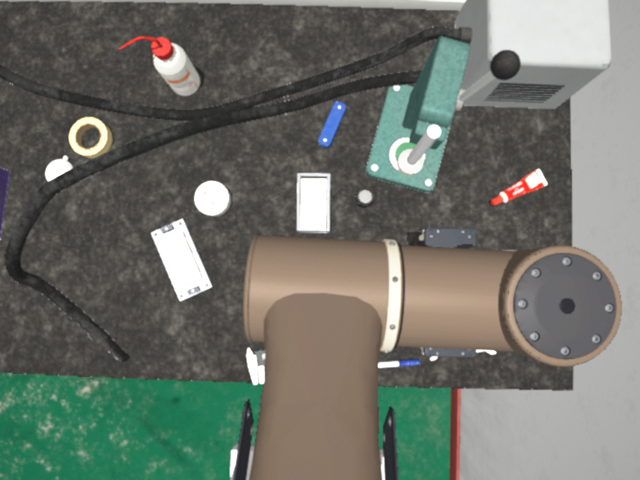

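The plate lies on the carrier at (182,260), centred between its stops. Next I pick the small weight.

Emit:
{"api": "step_arm", "payload": {
  "moves": [
    [[0.1,0,-2,0,5.5],[0,0,-2,0,5.5],[0,0,-2,0,5.5],[0,0,-2,0,5.5],[0,0,-2,0,5.5],[0,0,-1.1,0,5.5],[0,0,0,0,1.8],[0,0,0,0,1.8],[0,0,0,0,1.8],[0,0,0,0,1.8]]
  ]
}}

```text
clock: 29.4
tool_pos: [0.4776, -0.2018, 0.0115]
orientation: [-179.9, -0.0, -89.4]
force: [-1.4, 0.2, 0.7]
opening: 0.0287
gripper_force: 1.9
```

Emit:
{"api": "step_arm", "payload": {
  "moves": [
    [[0,0,0,0,1.8],[0,0,0,0,1.8],[0,0,0,0,1.8]]
  ]
}}

```text
clock: 29.7
tool_pos: [0.4775, -0.2019, 0.0114]
orientation: [-179.9, -0.0, -89.4]
force: [-1.1, 1.5, 6.8]
opening: 0.0276
gripper_force: 30.0
```

```bash
python3 - <<'E'
from h import *
p,d,i=snap('top');W=cloud(d,i)
c,s=np.cos(np.radians(25.9)),np.sin(np.radians(25.9))
X=W[...,0]-.518;Y=W[...,1]-.272;a=c*X+s*Y;b=-s*X+c*Y
m=(abs(a)<.08)&(abs(b)<.045)
for lo in np.arange(-.075,.076,.01):
    k=m&(abs(a-lo)<.005)&(abs(b)<.02);print(round(lo,3),np.median(W[k][:,2]).round(4),end=' ')
print()
for lo in np.arange(-.04,.041,.005):
    k=m&(abs(b-lo)<.0025)&(abs(a)<.04);print(round(lo,3),np.median(W[k][:,2]).round(4),p[k].mean().round(),end=' ')
E
```

```text
-0.075 0.0049 -0.065 0.0106 -0.055 0.0073 -0.045 0.0168 -0.035 0.0169 -0.025 0.0169 -0.015 0.0171 -0.005 0.017 0.005 0.0166 0.015 0.0169 0.025 0.017 0.035 0.0173 0.045 0.017 0.055 0.0066 0.065 0.0131 0.075 0.0028 
-0.04 0.0011 75.0 -0.035 0.005 186.0 -0.03 0.0071 255.0 -0.025 0.0148 245.0 -0.02 0.017 255.0 -0.015 0.0173 255.0 -0.01 0.0168 255.0 -0.005 0.0169 255.0 -0.0 0.0171 255.0 0.005 0.0169 255.0 0.01 0.0167 255.0 0.015 0.017 255.0 0.02 0.0167 255.0 0.025 0.0161 255.0 0.03 0.0067 255.0 0.035 0.0053 226.0 0.04 0.001 90.0
```

The plate's edges are at about ±50 mm along and ±25 mm across, flat on top at 0.017, so it is well centred. The small weight can go back without a turn, since the medium's place is still empty.

Emit:
{"api": "step_arm", "payload": {
  "moves": [
    [[0,0,1,0,1.8],[0,0,3,0,1.8],[0,0,3,0,1.8],[0,0,3,0,1.8],[-0.1,1.5,0,0,1.8],[-0.1,2.5,0,0,1.8],[-0.2,3,0,0,1.8],[-0.2,3,0,0,1.8],[-0.2,3,0,0,1.8],[-0.2,3,0,0,1.8]]
  ]
}}

```text
clock: 30.75
tool_pos: [0.4667, -0.0408, 0.1112]
orientation: [-180.0, 0.0, -89.4]
force: [0.7, -0.3, -1.2]
opening: 0.0279
gripper_force: 30.0
```

Emit:
{"api": "step_arm", "payload": {
  "moves": [
    [[-0.2,2.5,0,0,1.8],[-0.2,1.5,0,0,1.8],[-0.2,1,0,0,1.8],[0,0,0,0,1.8],[0,0,-3,0,1.8],[0,0,-3,0,1.8],[0,0,-2.5,0,1.8],[0,0,-1.2,0,1.8],[0,0,-0.4,0,1.8],[0,0,0,0,1.8]]
  ]
}}

```text
clock: 31.75
tool_pos: [0.4607, 0.0074, 0.0094]
orientation: [179.9, -0.0, -89.5]
force: [0.2, 0.7, -1.3]
opening: 0.0274
gripper_force: 30.0
```

Emit:
{"api": "step_arm", "payload": {
  "moves": [
    [[0.1,0.1,-0.1,0,1.8],[0,0,0,0,5],[0,0,0,0,6.5],[0,0,0,0,6.5],[0,0,0,0,6.5],[0,0,0,0,6.5],[0,0,3,0,6.5],[0,0,4,0,6.5],[0,0,4,0,6.5],[0,0,0,0,6.5]]
  ]
}}

```text
clock: 32.75
tool_pos: [0.4652, 0.0102, 0.1237]
orientation: [-179.5, 0.2, -89.4]
force: [0.7, 0.6, -1.6]
opening: 0.0649
gripper_force: 0.0
```

Emit:
{"api": "step_arm", "payload": {
  "moves": [
    [[0.1,-3,0,0,6.5],[0.1,-3,0,0,6.5],[0.1,-3,0,0,6.5],[0.1,-3,0,0,6.5],[0.1,-3,0,0,6.5],[0.1,-3,0,0,6.5],[0.1,-3,0,0,6.5],[0.1,-3,0,0,6.5],[0.1,-2.5,0,0,6.5],[0,-1,0,0,6.5]]
  ]
}}

```text
clock: 33.75
tool_pos: [0.4707, -0.2676, 0.118]
orientation: [180.0, 0.0, -89.5]
force: [0.2, -0.2, -0.1]
opening: 0.0648
gripper_force: 0.0
```

Emit:
{"api": "step_arm", "payload": {
  "moves": [
    [[0,0,0,0,6.5],[0,0,0,0,6.5]]
  ]
}}

```text
clock: 33.95
tool_pos: [0.4707, -0.2655, 0.1183]
orientation: [180.0, 0.0, -89.5]
force: [0.1, 0.1, 0.1]
opening: 0.0653
gripper_force: 0.0
```

```bash
python3 g.py .471 -.267 .027 .035 .024 w8.png; python3 g.py .466 -.332 .042 .050 .030 w9.png
```

```text
[ 0.47065926 -0.26549724  0.11827246] [ 1.79971281e+02  1.76869925e-02 -8.94585399e+01]
1322 [ 0.45422604 -0.28503885  0.0271013 ] [ 0.48947427 -0.24907396  0.0349275 ] [ 0.47185015 -0.26705641  0.0310144 ] ((471.9581298828125, -266.88958740234375), 18.16039276123047)
[ 0.47092127 -0.26506686  0.11853724] [ 1.79996028e+02  8.89292770e-03 -8.93858362e+01]
2742 [ 0.44482377 -0.35285028  0.042848  ] [ 0.48815123 -0.30959172  0.04857209] [ 0.4664875  -0.331221    0.04571005] ((466.6805725097656, -331.1714782714844), 21.958276748657227)
```

Emit:
{"api": "step_arm", "payload": {
  "moves": [
    [[0.1,-0.2,-2,0,6.5],[0,0,-2,0,6.5],[0,0,-2,0,6.5],[0,0,-2,0,6.5],[0,0,-2,0,6.5],[0,0,-0.8,0,6.5],[0,0,0,0,2.5],[0,0,0,0,2.5],[0,0,0,0,2.5],[0,0,0,0,2.5]]
  ]
}}

```text
clock: 35.15
tool_pos: [0.4726, -0.2679, 0.0115]
orientation: [-179.9, -0.0, -89.4]
force: [-0.2, 0.1, 0.1]
opening: 0.0383
gripper_force: 0.0
```

Emit:
{"api": "step_arm", "payload": {
  "moves": [
    [[0,0,0,0,2.5],[0,0,0,0,2.5],[0,0,0,0,2.5]]
  ]
}}

```text
clock: 35.45
tool_pos: [0.4723, -0.268, 0.0114]
orientation: [-179.9, -0.0, -89.4]
force: [-0.8, 2.3, 6.8]
opening: 0.0351
gripper_force: 30.0
```

Emit:
{"api": "step_arm", "payload": {
  "moves": [
    [[0,0,1,0,2.5],[0,0,3,0,2.5],[0,0,3,0,2.5],[0,0,3,0,2.5],[0.2,1,0,0.13,2.5],[0.4,2.4,0,0.13,2.5],[0.4,2.5,0,0.13,2.5],[0.4,2.5,0,0.13,2.5],[0.4,2.5,0,0.13,2.5],[0.4,2.5,0,0.13,2.5]]
  ]
}}

```text
clock: 36.45
tool_pos: [0.4938, -0.1329, 0.111]
orientation: [-180.0, 0.0, -44.4]
force: [-0.1, -0.2, -1.4]
opening: 0.0351
gripper_force: 30.0
```

Emit:
{"api": "step_arm", "payload": {
  "moves": [
    [[0.4,2.5,0,0.13,2.5],[0.4,2.5,0,0.13,2.5],[0.4,2.5,0,0.13,2.5],[0.4,2.5,0,0.13,2.5],[0.4,2.5,0,0.13,2.5],[0.3,2.1,0,0.13,2.5],[0,0,0,0,2.5],[0,0,-3,0,2.5],[0,0,-3,0,2.5],[0,0,-2,0,2.5]]
  ]
}}

```text
clock: 37.45
tool_pos: [0.5159, 0.0115, 0.0293]
orientation: [180.0, 0.1, -0.2]
force: [-0.7, -1.3, -1.9]
opening: 0.0349
gripper_force: 30.0
```

Emit:
{"api": "step_arm", "payload": {
  "moves": [
    [[0,0,-1.5,0,2.5],[0,0,-0.4,0,2.5],[0,0,0,0,2.5]]
  ]
}}

```text
clock: 37.75
tool_pos: [0.5167, 0.0117, 0.0114]
orientation: [180.0, 0.1, -0.1]
force: [-0.7, 0.0, -1.5]
opening: 0.0349
gripper_force: 30.0
```

Emit:
{"api": "step_arm", "payload": {
  "moves": [
    [[0.1,0.1,-0.2,0,2.5],[0,0,-0.1,0,2.5],[0,0,0,0,5],[0,0,0,0,6.5],[0,0,0,0,7],[0,0,0,0,7],[0,0,0,0,7],[0,0,4,0,7],[0,0,4,0,7],[0,0,4,0,7]]
  ]
}}

```text
clock: 38.75
tool_pos: [0.5176, 0.013, 0.1298]
orientation: [180.0, 0.0, -0.0]
force: [1.3, 1.0, -0.5]
opening: 0.07
gripper_force: 0.0
```

Emit:
{"api": "step_arm", "payload": {
  "moves": [
    [[-0.4,-3,0,-0.13,7],[-0.4,-3,0,-0.13,7],[-0.4,-3,0,-0.13,7],[-0.4,-3,0,-0.13,7],[-0.4,-3,0,-0.13,7],[-0.4,-3,0,-0.13,7],[-0.4,-3,0,-0.13,7],[-0.4,-3,0,-0.13,7],[-0.4,-3,0,-0.13,7],[-0.5,-3,0,-0.13,7]]
  ]
}}

```text
clock: 39.75
tool_pos: [0.4767, -0.2881, 0.1286]
orientation: [-180.0, -0.0, -74.8]
force: [0.5, -0.1, -0.1]
opening: 0.07
gripper_force: 0.0
```

Emit:
{"api": "step_arm", "payload": {
  "moves": [
    [[-0.5,-3,0,-0.13,7],[-0.5,-1.5,0,-0.14,7],[0,0,0,0,7],[0,0,0,0,7]]
  ]
}}

```text
clock: 40.15
tool_pos: [0.4667, -0.3319, 0.1283]
orientation: [180.0, 0.0, -89.9]
force: [0.0, -0.2, -0.8]
opening: 0.0703
gripper_force: 0.0
```

Emit:
{"api": "step_arm", "payload": {
  "moves": [
    [[0,0.1,-2,0,7],[0,0,-3,0,7],[0,0,-3,0,7],[0,0,-2.4,0,7],[0,0,0,0,7],[0,0,0,0,3.5],[0,0,0,0,3.5],[0,0,0,0,3.5],[0,0,0,0,3.5],[0,0,0,0,3.5]]
  ]
}}

```text
clock: 41.15
tool_pos: [0.4669, -0.331, 0.0257]
orientation: [-180.0, -0.0, -90.0]
force: [-2.5, 1.3, 7.0]
opening: 0.0429
gripper_force: 30.0
```

Emit:
{"api": "step_arm", "payload": {
  "moves": [
    [[0,0,0,0,3.5],[0,0,0,0,3.5],[0,0,0,0,3.5]]
  ]
}}

```text
clock: 41.45
tool_pos: [0.467, -0.331, 0.0257]
orientation: [-180.0, -0.0, -90.0]
force: [-2.9, 0.7, 6.3]
opening: 0.0431
gripper_force: 30.0
```

Emit:
{"api": "step_arm", "payload": {
  "moves": [
    [[0,0,1,0,3.5],[0,0,3,0,3.5],[0,0,3,0,3.5],[0,0,2.5,0,3.5],[0.4,1.5,0,0,3.5],[0.8,3,0,0,3.5],[0.9,3.6,0,0,3.5],[0.9,3.6,0,0,3.5],[0.9,3.6,0,0,3.5],[0.9,3.6,0,0,3.5]]
  ]
}}

```text
clock: 42.45
tool_pos: [0.5142, -0.1398, 0.1188]
orientation: [179.9, 0.0, -90.0]
force: [1.4, -0.5, -4.6]
opening: 0.0428
gripper_force: 30.0
```

Emit:
{"api": "step_arm", "payload": {
  "moves": [
    [[0.9,3.6,0,0,3.5],[0.9,3.6,0,0,3.5],[0.9,3.6,0,0,3.5],[0.9,3.6,0,0,3.5],[0.8,3.4,0,0,3.5],[0.4,2.4,0,0,3.5],[0.1,0.9,0,0,3.5],[0,0,0,0,3.5],[0,0,-2.5,0,3.5],[0,0,-2.5,0,3.5]]
  ]
}}

```text
clock: 43.45
tool_pos: [0.5637, 0.0687, 0.0693]
orientation: [-179.9, 0.0, -90.0]
force: [0.4, 0.8, -4.4]
opening: 0.043
gripper_force: 30.0
```

Emit:
{"api": "step_arm", "payload": {
  "moves": [
    [[0,0,-2.5,0,3.5],[0,0,-1.2,0,3.5],[0,0,-0.5,0,3.5],[0,0,0,0,3.5]]
  ]
}}

```text
clock: 43.85
tool_pos: [0.5638, 0.0687, 0.0274]
orientation: [180.0, -0.0, -90.0]
force: [0.1, 1.0, -4.4]
opening: 0.0426
gripper_force: 30.0
```

Emit:
{"api": "step_arm", "payload": {
  "moves": [
    [[0.2,0,-0.2,0,3.5],[0,0,-0.2,0,3.5],[0,0,-0.1,0,3.5],[0,0,0,0,3.5]]
  ]
}}

```text
clock: 44.25
tool_pos: [0.566, 0.0692, 0.0228]
orientation: [-180.0, 0.0, -90.0]
force: [-0.0, 0.4, -4.0]
opening: 0.0424
gripper_force: 30.0
```

Emit:
{"api": "step_arm", "payload": {
  "moves": [
    [[0,0,-0.1,0,3.5],[0,0,0,0,5],[0,0,0,0,6],[0,0,0,0,7],[0,0,0,0,7],[0,0,0,0,7],[0,0,4,0,7],[0,0,4,0,7],[0,0,4,0,7],[0,0,2,0,7]]
  ]
}}

```text
clock: 45.25
tool_pos: [0.5674, 0.0695, 0.1654]
orientation: [-179.7, 0.1, -90.0]
force: [-0.1, -0.0, -0.2]
opening: 0.0698
gripper_force: 0.0
```

Emit:
{"api": "step_arm", "payload": {
  "moves": [
    [[-1,4,0,0,7],[-1,4,0,0,7],[-1,4,0,0,7],[-1,4,0,0,7],[-1,4,0,0,7],[-1,4,0,0,7],[-1,4,0,0,7],[-1,4,0,0,7],[-1,4,0,0,7],[-1,4,0,0,7]]
  ]
}}

```text
clock: 46.25
tool_pos: [0.4653, 0.4707, 0.1615]
orientation: [-180.0, -0.0, -90.0]
force: [0.9, -0.1, -0.7]
opening: 0.0703
gripper_force: 0.0
```

```bash
python3 - <<'E'
from h import *
o=ctrl.get_obs();print(o['tool_pos'],o['clock'])
p,d,i=snap('top','t9.png');p0=np.load('top0.npz')['p']
cv2.imwrite('pics/cmp.png',np.hstack([cv2.resize(q[160:320,230:390],(400,400)) for q in(p0,p)]))
for n,u,v,w,z in(('large',282,238,16,.043),('med',312,264,13,.028),('small',313,293,12,.023)):
    for q in(p0,p):
        V=q.max(2);m=np.zeros((480,640),np.uint8);m[v-w:v+w,u-w:u+w]=(V[v-w:v+w,u-w:u+w]>140)*255
        c=max(cv2.findContours(m,0,cv2.CHAIN_APPROX_NONE)[0],key=cv2.contourArea)
        (cx,cy),r=cv2.minEnclosingCircle(c);print(n,plane([cx,cy],i,z)[0].round(4),r)
E
```

```text
[0.46529422 0.47074484 0.1615215 ] 46.25
large [0.5651 0.0684 0.043 ] 12.304108619689941
large [0.5648 0.0678 0.043 ] 12.432422637939453
med [0.516  0.0113 0.028 ] 10.198932647705078
med [0.5164 0.0122 0.028 ] 10.062923431396484
small [0.4605 0.0069 0.023 ] 8.416617393493652
small [0.4621 0.0085 0.023 ] 8.280871391296387
```

View pics/cmp.png

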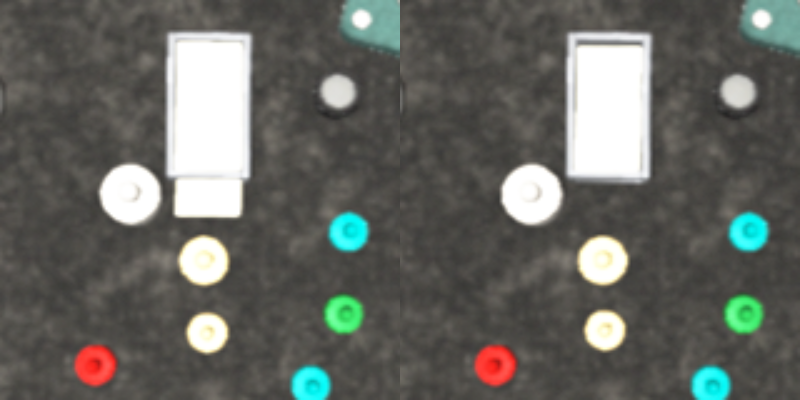

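The before/after comparison shows all three weights upright and within 3 mm of their starts: (130,193), (204,260) and (206,332) on the left, the same spots on the right. The bystander loupe hasn't moved, and the tin was unmoved in the earlier top view. Handing in.

```bash
python3 -c "
from plant import close_job
print(close_job())"
```

```text
the job is handed in; nothing more can be done
None
```

I handed the job in at about 46 s of the 144 s allowed: the lowest plate lies centred on the carrier, the two upper plates are in the magazine, and each weight stands within 3 mm of its starting place in the top camera; the hand-in returned no verdict.

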